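# Show the painter the missed spot

### The job

Switch on the light box by pressing its red power button right down and letting it go; then point out the gap in the blue ring on the flawed glass roundel: hold your fingertips straight above the gap, within about 3 cm of it, for two seconds. Then point in the same way at the lid of the jar of blue paint that will mend it, and finish while still pointing there. The paint is wet: leave the glass, the jars and all the other loose things untouched.

Things in the scene. Friction and masses are not known exactly. Their poses are not given: they have to be found in the camera images.
- lightbox: Flat LED light box: aluminium slab 260 (its x) by 400 (its y) by 22 mm high with a white lit window, fixed to the desk. Origin: centre of its underside, on the desk; z up, x away from its front edge. Carries the three glass roundels and the power button.
- power_button (a joint): The light box's round red power button (24 mm across, on its right-hand margin, in a black collar 33 mm across that stands 3 mm proud of the box). Value in m: 0 released, 0.005 fully down; moves straight down, springs back when let go. Starts to move at about 1.5 N and is fully down at 4.5 N; counts as pressed beyond 0.0038 m.
- button_top (a point): Centre of the top face of the red power button: released, 9 mm above the light box's top face (31 mm above the desk).
- roundel_flawed: The flawed roundel: a clear glass disc 100 mm across and 4 mm thick lying loose on the light box, painted (wet) with a wavy dark-blue ring of mean radius 36 mm and a small blue blossom in the middle. A piece of about 38 mm is missing from its ring. Origin: centre of its underside (22 mm above the desk); z up; x points from the centre to the gap. It may lie in any of the three places and be turned any way.
- gap (a point): The middle of the gap in the painted ring, on the top face of the flawed roundel (26 mm above the desk), 36 mm from the disc's centre.
- roundel_b: A sound roundel, same disc (100 mm across, 4 mm thick) with the ring complete; wet. Origin: centre of its underside.
- roundel_c: Another sound roundel, same disc with the ring complete; wet. Origin: centre of its underside.
- jar_blue: Screw-top jar of dark-blue glass paint, the same blue as the rings: 59 mm across, 60 mm high, blue lid 54 mm across, paper label; stands loose in the wooden tray with three others of the same make, in any of the four places. Origin: centre of its underside (on the tray's 7 mm floor), z up.
- jar_blue_lid (a point): Centre of the top of the blue jar's lid, 67 mm above the desk.
- jar_red: Same jar, red lid. Origin: centre of its underside.
- jar_yellow: Same jar, yellow lid. Origin: centre of its underside.
- jar_green: Same jar, green lid. Origin: centre of its underside.
- tray: Low wooden tray 215 by 215 mm, walls 22 mm high and 7 mm thick, fixed to the desk, holding the four jars about 96 mm apart. Origin: centre of its underside.
- mug: Pink mug, 78 mm across, 85 mm high, at the far side of the desk. Origin: centre of its underside.
- tape: Roll of masking tape lying flat, 92 mm across, 24 mm high, at the far side. Origin: centre of its underside.
- spray_bottle: Clear spray bottle with black trigger head, 68 mm across, 187 mm high, at the far side. Origin: centre of its underside.
- brush: Paint brush lying on the desk near the robot, 190 mm long, under 30 mm high. Origin: on the desk near its middle; x along it, handle to -x.
There are look-alikes about, which are no part of the job. What is shaped like the roundel_flawed but brown or green is not meant.

How it is judged (in metres and radians):
On the way, in this order (a step that is already met when the one before it is completed fails the run):
1. the power button is pressed right down (value of joint power_button above 0.0038 m), for 0.05 s.
2. the button is let go and the fingertips are held still just above the gap for a second and a half (value of joint power_button below 0.001 m and horizontal distance between the grasp point and gap below 0.015 m and z of the grasp point in the frame of roundel_flawed between 0.014 and 0.069 m), for 1.5 s.
3. the fingertips are held still just above the lid of the blue jar (horizontal distance between the grasp point and jar_blue_lid below 0.018 m and z of the grasp point in the frame of jar_blue between 0.07 and 0.125 m), for 1 s.
At the end, for the whole second after the job is handed in: Fingers still point at the blue jar's lid: grasp point within 18 mm sideways of its centre, fingertips under about 45 mm above, no contact (gap: 15 mm sideways). Button released; roundels and jars at rest within 6 mm, mug, tape, spray bottle and brush within 15 mm, of their start (all of step 3 and value of joint power_button below 0.001 m and distance of each of roundel_flawed, roundel_b, roundel_c, jar_blue, jar_red, jar_yellow, jar_green from where it was at the start of the episode below 0.006 m and distance of each of mug, tape, spray_bottle, brush from where it was at the start of the episode below 0.015 m and linear speed of each of roundel_flawed, roundel_b, roundel_c, jar_blue, jar_red, jar_yellow, jar_green below 0.02 m/s); the robot touches nothing.
It fails at once if the robot touches a roundel's wet paint or glass (contact force between any of the fingers, the arm and roundel_flawed above 0.3 N or contact force between any of the fingers, the arm and roundel_b above 0.3 N or contact force between any of the fingers, the arm and roundel_c above 0.3 N).
It fails at once if the robot touches a jar (contact force between any of the fingers, the arm and jar_blue above 0.3 N or contact force between any of the fingers, the arm and jar_red above 0.3 N or contact force between any of the fingers, the arm and jar_yellow above 0.3 N or contact force between any of the fingers, the arm and jar_green above 0.3 N).
It fails at once if the robot touches the mug, tape, spray bottle or brush (contact force between any of the fingers, the arm and mug above 0.5 N or contact force between any of the fingers, the arm and tape above 0.5 N or contact force between any of the fingers, the arm and spray_bottle above 0.5 N or contact force between any of the fingers, the arm and brush above 0.5 N).
It fails at once if a roundel or jar is lifted or carried (height (world z) of any of roundel_flawed, roundel_b, roundel_c above 0.034 m or height (world z) of any of jar_blue, jar_red, jar_yellow, jar_green above 0.02 m).
It fails at once if a roundel or jar is moved (distance of any of roundel_flawed, roundel_b, roundel_c, jar_blue, jar_red, jar_yellow, jar_green from where it was at the start of the episode above 0.008 m).
It also fails if it takes over 45 s, if anything falls off the work surface, if the arm or the gripper's body presses on something with over 40 N, if the wrist force passes 120 N, or if a joint passes its speed limit or range.

### The arm

A 7-joint arm with a two-finger parallel gripper is mounted at the origin on the work surface. World frame = base frame: x ahead of the robot, y to its left, z up, the work surface at z = 0. Lengths are in mm, angles in rad, forces in N, time in s.
With the tool pointing down it reaches from about 400 to 875 mm from the base axis. Payload 4.4 kg.
Tool frame: the origin (TCP) lies at the very end of the fingers, on their centre line; the grasp point (between the pads) lies 19 mm behind it; z points along the fingers, y is the line along which they close (so a half turn about z gives the same grasp; the last joint's range is limited). The gripper opens to 85 mm and grips with 20 to 120 N. Pads are 22 mm wide; open, the fingers measure 114 mm over their backs; the gripper's body (76 mm by 85 mm) begins 54 mm behind the grasp point. The pads swing forward as they close: fully open they stand 13 mm farther back than shut.
Start: joints at [1.057, 0.628, 0.038, 1.517, -0.027, 0.996, -0.02], TCP at [281.468, -585.913, 231.313] pointing down, gripper open.
Joint ranges: [-3.06, 3.06], [-0.37, 2.12], [-1.25, 1.32], [0.18, 2.47], [-1.1, 4.24], [0.23, 1.98], [-2.94, 2.94]. Speed limits (rad/s): [2.57, 2.57, 3.14, 3.14, 3.14, 3.14, 3.14].

### API

Orientations are given as [roll, pitch, yaw] about the fixed x, y, z axes, in that order (R = Rz(yaw) Ry(pitch) Rx(roll)).
In Python, from cell import ctrl gives the robot as it stands.
- The arm moves only by the tool step_arm, never from a script. Its argument "series" is a list that holds one entry, the list of rows, each a list of 7 numbers: the turn, a rotation vector about the tool's x, y, z as a fraction of full scale, then the shift along the tool's x, y, z as a fraction of full scale, then the closure, from 0 (fully open) to 1 (shut). In form: [[[ax, ay, az, tx, ty, tz, gripper], ...]]. A call has 1 to 12 rows; each row shifts and turns the commanded pose from where the row before left it, along the tool's axes as they then stand; what a row does not reach is not made up. Full scale, the value 1, is 150 mm for a shift and 45 degrees for a turn. A row lasts 1/10 s, in which the tool goes at most 50 mm and 8.59 degrees, less where a joint would pass 70% of its speed; a pose out of reach is approached as far as the arm can. A call with a number of a shift or a turn outside -1 to 1 is refused whole. A call with a gripper value outside its range is refused whole. The fingers move at their own pace and stop on an object; the grip force is fixed at half the most. Time passes only in rows, so rows that do not move let the fingers close. It gives the time, the measured TCP pose, the force, the opening and the grip force at its end, in the units of the state.
- ctrl.read_state(): the state, without advancing time (a new reading comes with each control period).
- ctrl.get_image(name): name is "scene" or "top" or "wrist"; returns a dict with "img" (384x512x3 uint8, red, green, blue), "fx", "fy", "cx", "cy" (pixels), "R" (3x3) and "t" (3): a world point X has camera coordinates R X + t. Camera axes: x right, y down, z forward; pixel columns grow to the right and rows downward; lengths in mm; the calibration is good to about 2 mm. A picture is of the moment at which its call begins. There is no depth.
- ctrl.finish_job(): hands the job in; it is judged then, once.
Trained networks look in a picture, given as the dict that the camera call returned (one of the last four; its "shot" number tells which), for a name from the list of things; names that differ only in an ending like _2 or _b are one class to them, and where a whole thing is asked for, a point or a joint stands for the part that bears it (a point fixed in the world has none). Each returns a list of dicts, best first, with "score" (0 to 1); they miss things now and then, are a little off and sometimes report something else, mostly with a low value. They report only what shows in the picture. A call takes as long as a camera call. They do not tell look-alikes from the thing itself.
- ctrl.recognise(picture, thing): "centre" ([column, row] in pixels, amid what is visible of it).
The state is a dict: "clock": time; "qpos": joint angles; "qd": joint speeds; "tau": joint torques, N m; "eef_pos": TCP position; "tool_rot": TCP orientation; "force": force on the tool from outside, world axes, zero at the start; "torque": the same for the moment, N m; "width": finger opening in mm; "gripper_force": force on a finger pad.
Only numpy, scipy, OpenCV 4.12 (cv2) and the standard library are available. Lean on these libraries where they do the work, as an engineer would, in place of code of your own. Each camera call takes 0.05 s, during which the arm holds its last target. There are 200 camera calls.

## Working session

There is one attempt and no reset: what is moved stays moved. The work goes in short steps, Python scripts to look and compute and a tool call to move; the robot and the scene stay as the last step left them, time stands still between calls to the robot, and variables do not carry over. Pictures are saved under pics/ and viewed, at most 10 in all, crops included, and the job is handed in when it is done.

Besides the shell and the picture viewer there is one more tool, called as name(argument=value, ...) on one line, values as JSON. step_arm: Moves the arm, as the interface text tells. Shift numbers are shares of 150 mm and turn numbers shares of 45 degrees, none past 1 either way. Its arguments: {"type":"object","properties":{"series":{"type":"array","items":{"type":"array","items":{"type":"array","items":{"type":"number","minimum":-1,"maximum":1}}}}},"required":["series"]}

```bash
mkdir -p pics
cat > h.py <<'E'
import numpy as np, cv2
from cell import ctrl
def back(im,px,z):
    R=np.array(im["R"]);t=np.array(im["t"]).ravel()
    d=R.T@np.array([(px[0]-im["cx"])/im["fx"],(px[1]-im["cy"])/im["fy"],1.]);c=-R.T@t
    return np.round(c+d*(z-c[2])/d[2],1)
def save(im,name,box=None,s=1):
    a=im["img"] if box is None else im["img"][box[1]:box[3],box[0]:box[2]]
    cv2.imwrite("pics/"+name,cv2.resize(a[:,:,::-1],None,fx=s,fy=s,interpolation=cv2.INTER_CUBIC))
E
python3 - <<'E'
from h import *
s=ctrl.read_state();print(s["eef_pos"],s["tool_rot"],s["clock"])
Z=dict(power_button=31,roundel_flawed=26,jar_blue=67,lightbox=22,tray=7,mug=85,spray_bottle=150,tape=24,brush=10)
for n in ("top","scene"):
    im=ctrl.get_image(n);save(im,n+"1.png",s=1.5)
    for k in Z:
        print(n,k,[(np.round(d["centre"]).tolist(),round(d["score"],2),back(im,d["centre"],Z[k])[:2].tolist()) for d in ctrl.recognise(im,k)][:7])
E
```

```text
[ 281.17081437 -585.33463751  230.39981651] [-3.13970430e+00  4.74788038e-05  4.47841442e-01] 0.0
top power_button [([309.0, 210.0], 0.55, [474.2, -29.8])]
top roundel_flawed [([110.0, 254.0], 0.96, [345.7, 582.5]), ([245.0, 194.0], 0.94, [527.3, 166.8]), ([146.0, 275.0], 0.93, [282.6, 467.1]), ([210.0, 283.0], 0.71, [257.3, 273.4])]
top jar_blue [([400.0, 172.0], 0.91, [580.9, -299.8])]
top lightbox [([258.0, 202.0], 0.92, [502.9, 126.4])]
top tray [([388.0, 193.0], 0.62, [528.8, -280.5])]
top mug [([296.0, 117.0], 0.79, [753.5, 6.8])]
top spray_bottle [([310.0, 209.0], 0.74, [461.6, -17.3]), ([339.0, 120.0], 0.61, [716.3, -107.6])]
top tape [([239.0, 115.0], 0.85, [789.9, 188.1])]
top brush [([383.0, 271.0], 0.63, [291.8, -247.3])]
scene power_button [([204.0, 246.0], 0.74, [786.9, 231.3])]
scene roundel_flawed [([342.0, 200.0], 0.98, [253.0, 281.8]), ([372.0, 241.0], 0.87, [293.8, 481.1]), ([261.0, 205.0], 0.71, [526.3, 157.6]), ([383.0, 276.0], 0.64, [362.5, 602.8])]
scene jar_blue []
scene lightbox [([257.0, 218.0], 0.78, [567.6, 200.8])]
scene tray [([212.0, 153.0], 0.96, [536.6, -234.7])]
scene mug [([182.0, 196.0], 0.9, [773.1, 32.3])]
scene spray_bottle [([175.0, 167.0], 0.87, [758.7, -49.6])]
scene tape [([202.0, 230.0], 0.54, [758.9, 160.7])]
scene brush [([258.0, 135.0], 0.57, [296.2, -258.3])]
```

View pics/top1.png

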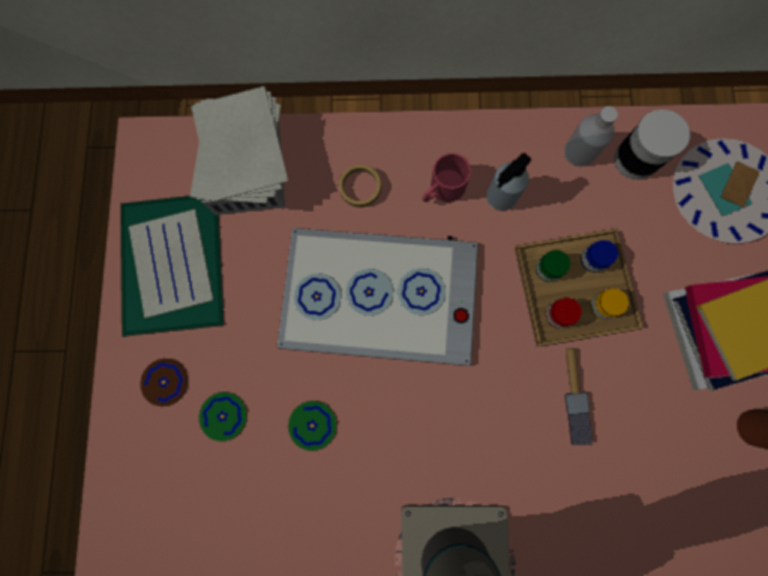

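View pics/scene1.png

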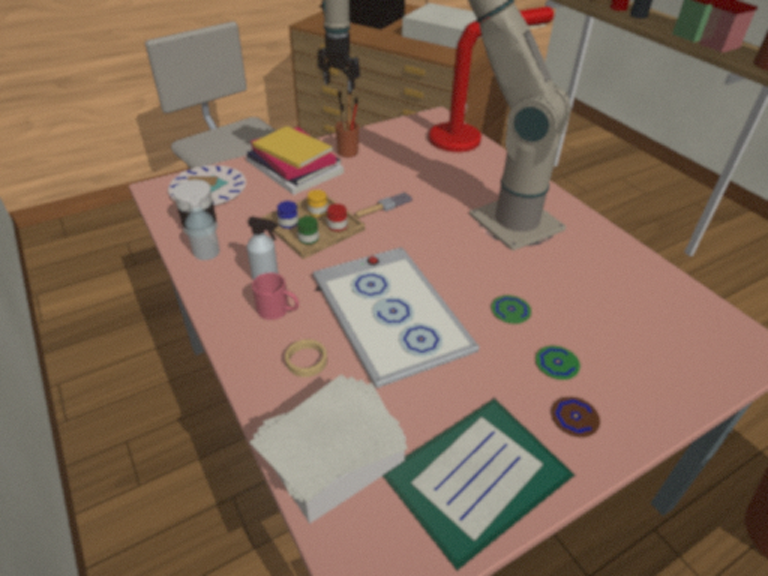

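The top view shows the light box with three blue-ringed roundels at about (211,197), (246,194) and (281,194) in original pixels, and the red button at (307,210). The jars are green (370,176), blue (401,170), red (377,208) and yellow (409,201).

Things that could be taken for the flawed roundel:
- The three clear discs on the box. The middle one seems to have the gap.
- The brown disc (109,254).
- The green discs (148,277) and (208,283).

Next I'll check the choice in a close crop.

Run:
```python
from h import *
im=ctrl.get_image("top");save(im,"crop1.png",(190,150,320,245),6)
a=im["img"].astype(int);hsv=cv2.cvtColor(im["img"],cv2.COLOR_RGB2HSV)
def blob(m,z,nm,lo=20):
    n,l,s,c=cv2.connectedComponentsWithStats(m.astype(np.uint8))
    for i in range(1,n):
        if s[i,4]>lo: print(nm,c[i].round(1),s[i,4],back(im,c[i],z)[:2],"wh",s[i,2:4])
r=(a[:,:,0]>90)&(a[:,:,1]<50)&(a[:,:,2]<50);blob(r,31,"red(z31)");
b=(a[:,:,2]>70)&(a[:,:,2]>2*a[:,:,0])&(a[:,:,2]>2*a[:,:,1]);b[:,:350]=0;blob(b,67,"blue67")
print(-np.array(im["R"]).T@np.array(im["t"]).ravel(),im["fx"])
```

```text
red(z31) [479.7 192.6] 389 [ 523.8 -546.2] wh [53 19]
red(z31) [377.8 207.1] 200 [ 482.1 -237.4] wh [16 17]
red(z31) [474.5 235.1] 283 [ 395.9 -515.8] wh [21 44]
red(z31) [306.9 209.9] 22 [475.1 -22.5] wh [5 5]
blue67 [482.1  97.7] 21 [ 814.9 -567.7] wh [7 8]
blue67 [495.7 100.4] 21 [ 805.  -607.3] wh [4 8]
blue67 [507.6 107.8] 21 [ 780.2 -639.7] wh [4 9]
blue67 [455.2 120.2] 21 [ 743.  -478.3] wh [9 5]
blue67 [456.6 132.9] 25 [ 702.3 -478.3] wh [8 7]
blue67 [464.  144.5] 22 [ 665.3 -496. ] wh [5 8]
blue67 [475.8 152.5] 23 [ 639.7 -527.9] wh [ 4 10]
blue67 [503.3 152.2] 25 [ 639.7 -608.4] wh [9 7]
blue67 [489.9 155.2] 24 [ 630.9 -568. ] wh [7 9]
blue67 [402.3 168.1] 217 [ 594.3 -306.8] wh [18 17]
[ 337.63365623  101.78532479 1112.72652374] 353.78928949591193
```

View pics/crop1.png

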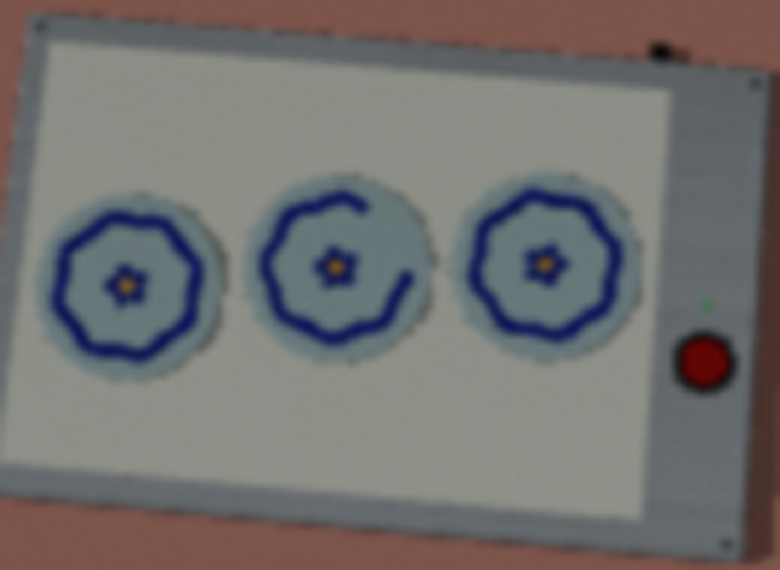

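The middle disc, crop (337,268) = image (246,194.6), is the flawed one. Its gap faces up and to the right, with ring ends at crop (365,208) and (410,275). The red button is at crop (704,362).

```bash
cat >> h.py <<'E'
def plan(*pts):
    s=ctrl.read_state();R=cv2.Rodrigues(np.eye(3))[0]
    from scipy.spatial.transform import Rotation as Ro
    M=Ro.from_euler("xyz",s["tool_rot"]).as_matrix();p=np.array(s["eef_pos"])
    print("at",p.round(1),"rot",np.round(s["tool_rot"],3),"w",s["width"],"t",s["clock"],"F",np.round(s["force"],1))
    for q in pts:
        v=M.T@(np.array(q)-p);print(q,"total units",(v/150).round(4),"mm",np.linalg.norm(v).round(1));p=np.array(q,float)
E
python3 - <<'E'
from h import *
im=ctrl.get_image("top")
g=lambda x,y,z:back(im,((x+.5)/6-.5+190,(y+.5)/6-.5+150),z)
c=g(337,268,26);e1=g(365,208,26);e2=g(410,275,26)
u1=(e1-c)/np.linalg.norm(e1-c);u2=(e2-c)/np.linalg.norm(e2-c);u=u1+u2;u/=np.linalg.norm(u)
print(c,e1,e2,np.linalg.norm(e1-c),np.linalg.norm(e2-c),np.linalg.norm(e1-e2),"gap",c+36*u)
b=g(704,362,31);print("btn",b)
# spacing check to neighbours
print(g(127,286,26),g(545,265,26))
# lid circle estimate via jar colour masks incl. top only
a=im["img"].astype(int)
for nm,m in dict(blue=(a[:,:,2]>60)&(a[:,:,2]>1.8*a[:,:,0]),green=(a[:,:,1]>50)&(a[:,:,1]>1.8*a[:,:,0])&(a[:,:,1]>1.8*a[:,:,2]),yel=(a[:,:,0]>120)&(a[:,:,1]>80)&(a[:,:,2]<50),red=(a[:,:,0]>90)&(a[:,:,1]<50)&(a[:,:,2]<50)).items():
    k=np.zeros(m.shape,np.uint8);k[155:225,350:425]=m[155:225,350:425]
    n,l,s,cc=cv2.connectedComponentsWithStats(k);i=1+s[1:,4].argmax();print(nm,cc[i].round(1),s[i],back(im,cc[i],67))
plan((475,-22,230))
E
```

```text
[526.5 165.4  26. ] [558.2 150.7  26. ] [522.4 127.4  26. ] 34.942524236236906 38.22054421381255 42.71451743845415 gap [544.21732126 134.06158065  26.        ]
btn [475.1 -22.5  31. ]
[518. 275.  26.] [527.   57.4  26. ]
blue [401.3 168.4] [391 160  21  17 261] [ 593.3 -303.8   67. ]
green [368. 167.] [368 167   1   1   1] [ 599.  -205.4   67. ]
yel [409.2 200.6] [401 193  17  16 220] [ 495.7 -318.8   67. ]
red [377.8 207. ] [370 199  17  17 204] [ 477.5 -226.3   67. ]
at [ 281.5 -585.9  231.3] rot [ 3.142 -0.     0.448] w 85.52070774743973 t 1.1 F [-0.4  0.6 -0. ]
(475, -22, 230) total units [ 2.7907 -2.8301  0.0089] mm 596.2
```

step_arm(series=[[[0,0,0,0.1,-0.1,0,1],[0,0,0,0.2,-0.2,0,1],[0,0,0,0.2,-0.2,0,1],[0,0,0,0.2,-0.2,0,1],[0,0,0,0.2,-0.2,0,1],[0,0,0,0.2,-0.2,0,1],[0,0,0,0.2,-0.2,0,1],[0,0,0,0.2,-0.2,0,1],[0,0,0,0.2,-0.2,0,1],[0,0,0,0.2,-0.2,0,1],[0,0,0,0.2,-0.2,0,1],[0,0,0,0.2,-0.2,0,1]]])

```text
clock: 2.3
eef_pos: [443.7, -124.0, 231.7]
tool_rot: [3.141, -0.001, 0.448]
force: [0.3, 0.5, 0.2]
width: 0.3
gripper_force: 0.0
```

```bash
python3 -c "
from h import *
plan((475,-22,230),(475,-22,60))"
```

```text
at [ 443.7 -124.   231.7] rot [ 3.141e+00 -1.000e-03  4.480e-01] w 0.27881370780823794 t 2.3 F [0.3 0.5 0.2]
(475, -22, 230) total units [ 0.4826 -0.5224  0.0111] mm 106.7
(475, -22, 60) total units [-9.0000e-04 -7.0000e-04  1.1333e+00] mm 170.0
```

step_arm(series=[[[0,0,0,0.2,-0.2,0,1],[0,0,0,0.2,-0.2,0,1],[0,0,0,0.08,-0.12,0.1,1],[0,0,0,0,0,0.2,1],[0,0,0,0,0,0.2,1],[0,0,0,0,0,0.2,1],[0,0,0,0,0,0.2,1],[0,0,0,0,0,0.1,1],[0,0,0,0,0,0,1],[0,0,0,0,0,0,1]]])

```text
clock: 3.3
eef_pos: [474.5, -24.1, 81.6]
tool_rot: [3.141, -0.0, 0.448]
force: [-0.4, -0.2, 0.2]
width: 0.1
gripper_force: 0.0
```

```bash
python3 -c "
from h import *
im=ctrl.get_image('wrist')
for k,z in (('power_button',31),('roundel_flawed',26)): print(k,[(np.round(d['centre'],1),round(d['score'],2),back(im,d['centre'],z)) for d in ctrl.recognise(im,k)])
save(im,'w1.png')
plan((475,-22.5,31))"
```

```text
power_button [(array([250.9, 201.6]), 0.62, array([477.2, -24.1,  31. ]))]
roundel_flawed [(array([21.2, 26.4]), 0.91, array([511.4, 127.5,  26. ]))]
at [475.2 -24.1  82.4] rot [ 3.141e+00 -2.000e-03  4.480e-01] w -0.17226222334218122 t 3.45 F [-0.5 -0.2  1.1]
(475, -22.5, 31) total units [ 0.003  -0.0104  0.3429] mm 51.5
```

View pics/w1.png

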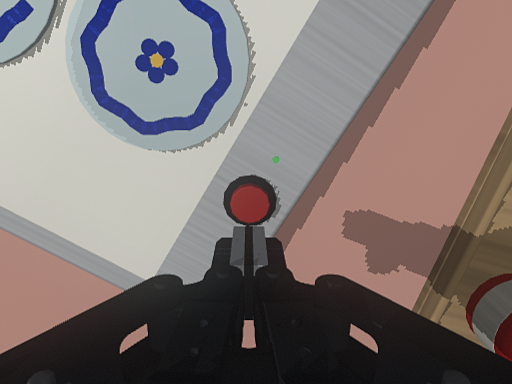

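The wrist view shows the red button at (250,203), just ahead of the closed fingertips. Its position, (476,-23), agrees with the top camera. Pressing now.

step_arm(series=[[[0,0,0,0.005,-0.005,0.15,1],[0,0,0,0,0,0.15,1],[0,0,0,0,0,0.03,1],[0,0,0,0,0,0.03,1],[0,0,0,0,0,0.02,1],[0,0,0,0,0,0,1],[0,0,0,0,0,0,1]]])

```text
clock: 4.15
eef_pos: [474.3, -23.1, 26.0]
tool_rot: [3.141, -0.0, 0.448]
force: [-3.8, 0.9, 10.2]
width: -0.3
gripper_force: 5.5
```

The force is 10 N at z = 26, so the button is fully down. I'll lift and measure the gap again.

step_arm(series=[[[0,0,0,0,0,-0.1,1],[0,0,0,0,0,-0.2,1],[0,0,0,0,0,-0.2,1],[0,0,0,0,0,-0.2,1],[0,0,0,0,0,0,1]]])

```text
clock: 4.65
eef_pos: [477.8, -23.2, 133.6]
tool_rot: [3.137, -0.009, 0.447]
force: [0.6, 0.5, -0.8]
width: -0.2
gripper_force: 0.0
```

```bash
python3 -c "
from h import *
im=ctrl.get_image('wrist')
save(im,'w2.png')
plan((544.2,134.1,130),(544.2,134.1,55))"
```

```text
at [476.7 -23.2 131.9] rot [ 3.139 -0.006  0.448] w 0.008623818612244727 t 4.7 F [ 0.5  0.9 -0.2]
(544.2, 134.1, 130) total units [ 0.8594 -0.7508  0.0158] mm 171.2
(544.2, 134.1, 55) total units [-0.003  -0.0015  0.5   ] mm 75.0
```

View pics/w2.png

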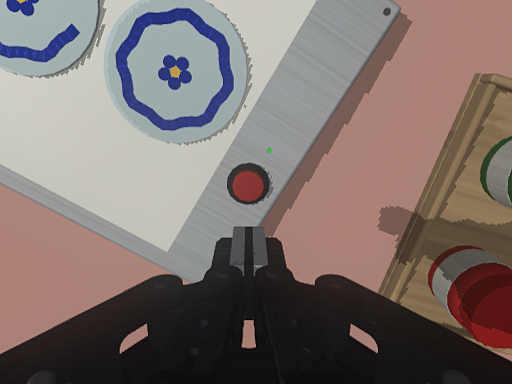

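The button has sprung back at (248,184), and the flawed disc is at the upper left edge, (20,5). Next I'll move above the gap while staying high.

step_arm(series=[[[0,0,0,0.1,-0.09,0,1],[0,0,0,0.2,-0.17,0,1],[0,0,0,0.2,-0.17,0,1],[0,0,0,0.2,-0.17,0,1],[0,0,0,0.11,-0.1,0,1],[0,0,0,0.05,-0.05,0,1],[0,0,0,0,0,0,1],[0,0,0,0,0,0,1]]])

```text
clock: 5.5
eef_pos: [541.3, 132.3, 128.9]
tool_rot: [3.141, 0.002, 0.446]
force: [0.0, -0.1, -0.4]
width: 0.2
gripper_force: 0.0
```

```bash
python3 -c "
from h import *
im=ctrl.get_image('wrist')
save(im,'w3.png')
for x in [(256,230),(256,300)]: print(back(im,x,26))
plan((544.2,134.1,55))
R=np.array(im['R']);t=np.array(im['t']).ravel();c=R@np.array([544.2,134.1,26])+t;print('gap px',c[:2]/c[2]*im['fx']+[im['cx'],im['cy']])"
```

```text
[508.4 110.3  26. ]
[452.3  83.1  26. ]
at [541.4 132.  129. ] rot [3.141e+00 2.000e-03 4.460e-01] w -0.24817456150546693 t 5.55 F [0.2 1.  0.8]
(544.2, 134.1, 55) total units [ 0.0238 -0.0051  0.4935] mm 74.1
gap px [248.2418856  176.80018409]
```

View pics/w3.png

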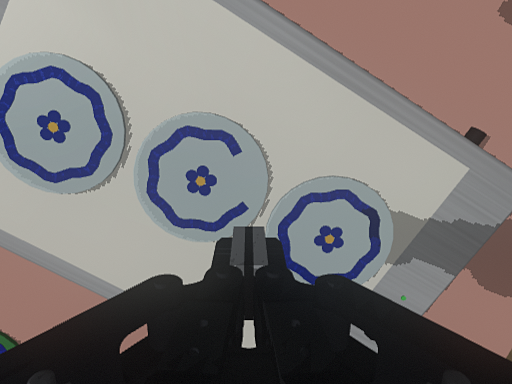

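The gap's ends are at (238,153) and (243,206), so its middle is near (248,180). The top measurement predicted (248,177), so they agree. I'll descend to z = 55 and hold.

step_arm(series=[[[0,0,0,0.02,0,0.1,1],[0,0,0,0,0,0.15,1],[0,0,0,0,0,0.15,1],[0,0,0,0,0,0.08,1],[0,0,0,0,0,0,1],[0,0,0,0,0,0,1],[0,0,0,0,0,0,1],[0,0,0,0,0,0,1],[0,0,0,0,0,0,1],[0,0,0,0,0,0,1],[0,0,0,0,0,0,1],[0,0,0,0,0,0,1]]])

```text
clock: 6.75
eef_pos: [544.9, 135.5, 57.4]
tool_rot: [3.142, -0.0, 0.448]
force: [0.5, 0.7, 0.8]
width: 0.0
gripper_force: 0.0
```

step_arm(series=[[[0,0,0,0,0,0,1],[0,0,0,0,0,0,1],[0,0,0,0,0,0,1],[0,0,0,0,0,0,1],[0,0,0,0,0,0,1],[0,0,0,0,0,0,1],[0,0,0,0,0,0,1],[0,0,0,0,0,0,1],[0,0,0,0,0,0,1],[0,0,0,0,0,0,1],[0,0,0,0,0,0,1],[0,0,0,0,0,0,1]]])

```text
clock: 7.95
eef_pos: [544.8, 135.5, 57.3]
tool_rot: [3.142, -0.0, 0.448]
force: [0.4, 0.5, 0.3]
width: 0.3
gripper_force: 0.0
```

step_arm(series=[[[0,0,0,0,0,0,1],[0,0,0,0,0,0,1],[0,0,0,0,0,0,1],[0,0,0,0,0,0,1],[0,0,0,0,0,0,1],[0,0,0,0,0,0,1],[0,0,0,0,0,0,1],[0,0,0,0,0,0,1]]])

```text
clock: 8.75
eef_pos: [544.8, 135.5, 57.3]
tool_rot: [-3.142, 0.0, 0.448]
force: [0.2, 0.4, 0.3]
width: -0.0
gripper_force: 0.0
```

step_arm(series=[[[0,0,0,0,0,-0.15,1],[0,0,0,0,0,-0.25,1],[0,0,0,0,0,-0.25,1],[0,0,0,0,0,-0.25,1],[0,0,0,0,0,-0.2,1],[0,0,0,0,0,0,1]]])

```text
clock: 9.35
eef_pos: [547.6, 136.2, 226.8]
tool_rot: [3.14, -0.009, 0.448]
force: [0.6, 0.3, 0.3]
width: -0.2
gripper_force: 0.0
```

```bash
python3 -c "
from h import *
im=ctrl.get_image('scene')
a=im['img'].astype(int)
k=np.zeros(a.shape[:2],np.uint8);m=(a[:,:,2]>70)&(a[:,:,2]>1.6*a[:,:,0])&(a[:,:,2]>1.6*a[:,:,1]);k[125:160,175:210]=m[125:160,175:210]
n,l,s,c=cv2.connectedComponentsWithStats(k)
print([(s[i],c[i],back(im,c[i],62)) for i in range(1,n) if s[i,4]>15])
plan((593,-304,220),(593,-304,90))"
```

```text
[(array([186, 135,  11,  10,  91], dtype=int32), array([190.75824176, 139.72527473]), array([ 602.1, -295.6,   62. ]))]
at [546.1 135.8 224.5] rot [ 3.141 -0.005  0.448] w -0.4152238058719529 t 9.4 F [ 0.6 -0.2 -0.6]
(593, -304, 220) total units [-0.9877  2.7784  0.0273] mm 442.3
(593, -304, 90) total units [-4.100e-03 -7.000e-04  8.667e-01] mm 130.0
```

step_arm(series=[[[0,0,0,-0.05,0.12,0,1],[0,0,0,-0.08,0.24,0,1],[0,0,0,-0.09,0.24,0,1],[0,0,0,-0.08,0.24,0,1],[0,0,0,-0.09,0.24,0,1],[0,0,0,-0.08,0.24,0,1],[0,0,0,-0.09,0.24,0,1],[0,0,0,-0.08,0.24,0,1],[0,0,0,-0.09,0.24,0,1],[0,0,0,-0.09,0.24,0,1],[0,0,0,-0.08,0.24,0,1],[0,0,0,-0.08,0.24,0,1]]])

```text
clock: 10.6
eef_pos: [590.6, -302.5, 220.4]
tool_rot: [-3.139, 0.002, 0.448]
force: [0.7, 1.1, -0.1]
width: -0.1
gripper_force: 0.0
```

step_arm(series=[[[0,0,0,0,0.02,0.1,1],[0,0,0,0,0,0.15,1],[0,0,0,0,0,0.1,1],[0,0,0,0,0,0,1],[0,0,0,0,0,0,1]]])

```text
clock: 11.1
eef_pos: [592.8, -303.2, 169.3]
tool_rot: [-3.14, 0.001, 0.449]
force: [0.1, 0.1, 0.3]
width: -0.1
gripper_force: 0.0
```

```bash
python3 -c "
from h import *
im=ctrl.get_image('wrist')
save(im,'w4.png')
for k in ('jar_blue_lid','jar_blue'): print(k,[(np.round(d['centre'],1),round(d['score'],2),back(im,d['centre'],67)) for d in ctrl.recognise(im,k)])
a=im['img'].astype(int);m=((a[:,:,2]>80)&(a[:,:,2]>1.8*a[:,:,0])).astype(np.uint8)
n,l,s,c=cv2.connectedComponentsWithStats(m)
for i in range(1,n):
  if s[i,4]>200: print(s[i],c[i].round(1),back(im,c[i],67))
plan((594,-304,90))"
```

```text
jar_blue_lid [(array([256.4, 175.1]), 0.75, array([ 599.7, -306. ,   67. ]))]
jar_blue [(array([254.5, 176.8]), 0.72, array([ 597.9, -305.3,   67. ]))]
[ 220  140   75   78 4337] [256.8 178.8] [ 597.3 -307.5   67. ]
at [ 593.7 -304.   170.9] rot [ 3.14e+00 -1.00e-03  4.48e-01] w -0.11620544266009848 t 11.25 F [-0.2 -0.1 -0.2]
(594, -304, 90) total units [1.300e-03 2.000e-04 5.396e-01] mm 80.9
```

View pics/w4.png

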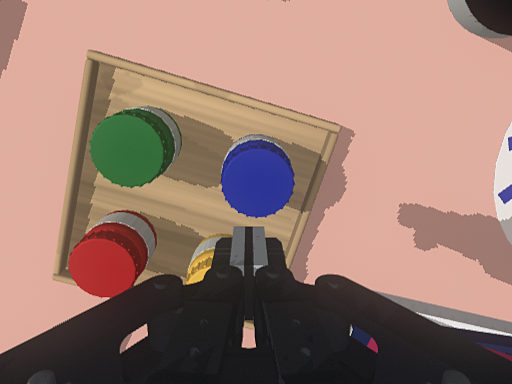

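The blue lid is centred at (257,179), about (596,-306), almost under the fingertips. I'll descend to z = 90 with a small correction and hold.

step_arm(series=[[[0,0,0,0.005,0.015,0.1,1],[0,0,0,0,0,0.15,1],[0,0,0,0,0,0.15,1],[0,0,0,0,0,0.12,1],[0,0,0,0,0,0,1],[0,0,0,0,0,0,1],[0,0,0,0,0,0,1],[0,0,0,0,0,0,1],[0,0,0,0,0,0,1],[0,0,0,0,0,0,1],[0,0,0,0,0,0,1],[0,0,0,0,0,0,1]]])

```text
clock: 12.45
eef_pos: [594.6, -305.7, 91.9]
tool_rot: [3.141, -0.0, 0.448]
force: [0.1, 0.5, 0.5]
width: -0.2
gripper_force: 0.0
```

step_arm(series=[[[0,0,0,0,0,0,1],[0,0,0,0,0,0,1],[0,0,0,0,0,0,1],[0,0,0,0,0,0,1],[0,0,0,0,0,0,1],[0,0,0,0,0,0,1],[0,0,0,0,0,0,1],[0,0,0,0,0,0,1],[0,0,0,0,0,0,1],[0,0,0,0,0,0,1]]])

```text
clock: 13.45
eef_pos: [594.5, -305.7, 91.8]
tool_rot: [3.142, -0.0, 0.448]
force: [0.3, 0.4, 0.4]
width: 0.1
gripper_force: 0.0
```

```bash
python3 -c "
from cell import ctrl
print(ctrl.finish_job())"
```

```text
the job is handed in; nothing more can be done
None
```

I pressed the button fully down and released it, held the fingertips over the gap in the middle roundel for about 2.4 s, and handed the job in at 13.5 s still pointing at the blue jar's lid. The only contact force I saw was on the button, and no verdict came back.

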